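# Seal the vacuum line and switch it over to pumping

## Robot

A 6-joint arm with a two-finger parallel gripper is mounted at the origin on the work surface. World frame = base frame: x ahead of the robot, y to its left, z up, the work surface at z = 0. Lengths are in mm, angles in rad, forces in N, time in s.
With the tool pointing down it reaches from about 275 to 1000 mm from the base axis. Payload 8.4 kg.
Tool frame: the origin (TCP) lies midway between the tips of the shut fingers; the grasp point (between the pads) lies 19 mm behind it; z points along the fingers, y is the line along which they close (so a half turn about z gives the same grasp; the last joint's range is limited). The gripper opens to 85 mm and grips with 20 to 120 N. Pads are 22 mm wide; open, the fingers measure 114 mm over their backs; the gripper's body (76 mm by 85 mm) begins 54 mm behind the grasp point. The pads swing forward as they close: fully open they stand 13 mm farther back than shut.
Start: joints at [-1.228, 0.353, 1.633, -0, 1.155, -0.002], TCP at [211.254, -588.217, 231.281] pointing down, gripper open.
Joint ranges: [-2.63, 2.63], [-0.92, 2.1], [0.06, 2.66], [-1.3, 4.44], [0, 2.69], [-3.02, 3.02]. Speed limits (rad/s): [2.22, 2.22, 2.79, 3.14, 3.14, 3.14].

## Interface

Orientations are given as [roll, pitch, yaw] about the fixed x, y, z axes, in that order (R = Rz(yaw) Ry(pitch) Rx(roll)).
In Python, from rig import r, imaging gives the robot as it stands. The module is installed in compiled form; this text tells all that it offers.
- The arm moves only by the tool arm_command, never from a script. Its argument "deltas" is a list of rows, each an object of numbers: "hand": the finger opening in mm, from 0 to 85.4; "tx", "ty", "tz": the shift along the tool's x, y, z in mm; "wx", "wy", "wz": the turn, a rotation vector about the tool's x, y, z in rad. A call has 1 to 8 rows; each row shifts and turns the commanded pose from where the row before left it, along the tool's axes as they then stand; what a row does not reach is not made up. A row lasts 1/8 s, in which the tool goes at most 62.5 mm and 10.7 degrees, less where a joint would pass 70% of its speed; a pose out of reach is approached as far as the arm can. A call with a gripper value outside its range is refused whole. The fingers move at their own pace and stop on an object; "squeeze" is the grip in N (left out, the last holds). Time passes only in rows, so rows that do not move let the fingers close. It gives the time, the measured TCP pose, the force, the opening and the grip force at its end, in the units of the state.
- r.sense(): the state, without advancing time (a new reading comes with each control period).
- imaging.grab_frame(name): name is "side" or "top"; returns a dict with "image" (384x512x3 uint8, red, green, blue), "mtx" (3x3 intrinsics, pixels), "D" ([k1, k2, p1, p2, k3] as OpenCV has them; the pictures are not rectified), "world_to_cam" (4x4, takes a point from world to camera coordinates). Camera axes: x right, y up, looking along -z (the intrinsics and any distortion apply to the point x, -y, -z); pixel columns grow to the right and rows downward; lengths in mm; the calibration is good to about 2 mm. A picture is of the moment at which its call begins. There is no depth.
- r.sign_off(): hands the job in; it is judged then, once.
The state is a dict: "clock": time; "qpos": joint angles; "qvel": joint speeds; "joint_efforts": joint torques, N m; "eef_pos": TCP position; "tcp_rot": TCP orientation; "contact_force": force on the tool from outside, world axes, zero at the start; "wrist_torque": the same for the moment, N m; "opening": opening from 0.0 (shut) to 1.0 (fully open); "grasp_force": force on a finger pad.
Only numpy, scipy, OpenCV 4.12 (cv2) and the standard library are available. Lean on these libraries where they do the work, as an engineer would, in place of code of your own. Each camera call takes 0.05 s, during which the arm holds its last target. There are 200 camera calls.

## Task

Close up the vacuum line and start pumping it. First push the flanged brass bushing straight down into the manifold block until its flange is fully home on the block's steel seat, easing off when you feel it bottom. Then press the round-topped key on the console's sloping key bank fully in so that it stays latched and the key that was down pops back up; press no other key, leave the other things on the bench where they are, and end with the tool clear.

Things in the scene. Friction and masses are not known exactly. Their poses are not given: they have to be found in the camera images.
- console: Fixed pale instrument case, 190 x 240 mm, 245 mm high at the back. Origin: centre of its footprint at bench level; x points to its back, y along the key row, z up. Four keys stand in a row along y, at y = -69, -23, 23 and 69 mm; which key stands in which place varies. Only one key is latched down at a time.
- panel_mid (a point): Middle of the console's sloping key panel (at (-30, 0, 75) mm in the console's frame), axes parallel to the console's. The panel slopes 32 deg from level, rising towards the console's +x; its outward normal is (-0.530, 0, 0.848) in the console's frame.
- visor_edge (a point): Middle of the front lower edge of the visor, a 10 mm plate jutting out over the panel, 235 mm above the bench at x = -33 mm in the console's frame. A hand pointing straight down does not fit above the keys: lean the tool about 32 deg, to point along the keys' travel.
- key_round_top (a point): Centre of the top of the round key, the only one with a round cap (30 mm across, plain pale plastic); moves with the key. Key tops stand 24 mm out from the panel (along its normal) when up, about 13.5 mm when latched. The point's axes are parallel to the console's.
- key_round (a joint): How far the round key is pressed in, m: 0 up, 0.0135 end stop, about 0.0105 when let go latched. All keys are alike: they travel straight into the panel along its inward normal; a push takes about 1.5 N at first, 5 N (8 N if no key is down) from 1 mm in, where it meets the latch, and stops hard at 13.5 mm. Passing the latch releases the key that was down, which springs up.
- key_in_top (a point): Centre of the top of the key that is latched down at the start, one of three square-topped keys (26 x 26 mm cap, plain pale plastic) of the console.
- key_in (a joint): How far that key is pressed in, m: about 0.0105 (latched) at the start, 0 up.
- key_b_top (a point): Centre of the top of a key that is up at the start, one of three square-topped keys (26 x 26 mm cap, plain pale plastic) of the console.
- key_b (a joint): How far that key is pressed in, m: 0 up.
- key_c_top (a point): Centre of the top of the other key that is up at the start, one of three square-topped keys (26 x 26 mm cap, plain pale plastic) of the console.
- key_c (a joint): How far that key is pressed in, m: 0 up.
- manifold: Fixed aluminium block, 90 x 90 mm, 55 mm high, with a round steel seat 56 mm across and 6 mm high on top (its top 61 mm above the bench) and a pipe stub 24 mm thick towards its +x. Origin: centre of its underside; z up.
- bushing_top (a point): Centre of the top of the brass bushing that stands part-way in the block's vertical bore: flange 42 mm across and 9 mm thick with a small dark bore in the middle (treat the top as flat). 90 to 82 mm above the bench at the start, 70 mm when home; moves with the bushing. Its axes are parallel to the block's.
- bushing (a joint): How far the bushing is pushed down, m: 0 to 0.008 at the start, 0.020 home with the flange on the seat. It slides straight down with a friction of about 7 N (some 8 N at 20 mm/s), stays where it is left, and stops hard when home. It should not be pushed with more than 60 N.
- beaker: Bystander: glass beaker, 60 mm across, 70 mm high, beside the block. Origin under its centre.
- jar: Bystander: amber jar, 60 mm across, 85 mm high, left of the console. Origin under its centre.
- spanner: Bystander: spanner lying flat in front of the console. Origin on its underside.
- clamp_ring: Bystander: steel ring, 60 mm across, 14 mm high. Origin under its centre.
- crucible: Bystander: white ceramic crucible, 50 mm across, 40 mm high. Origin under its centre.
- blank_flange: Bystander: steel blanking plug, 54 mm across, 22 mm high. Origin under its centre.

How it is judged (in metres and radians):
On the way, in this order (a step that is already met when the one before it is completed fails the run):
1. the bushing is pushed home, before the round key is pressed (value of joint bushing above 0.0183 m and value of joint key_round below 0.004 m), for 0.2 s.
2. the round key is latched in and the key that was down has popped up (value of joint key_round above 0.009 m and value of joint each of key_in, key_b, key_c below 0.002 m), for 0.2 s.
At the end, for the whole second after the job is handed in: The bushing is home (within 1.7 mm), the round key stays in (at least 9 mm) and the three square keys are up (within 2 mm) (all of step 2 and value of joint bushing above 0.0183 m); the robot touches nothing.
It fails at once if another key is pressed (value of joint any of key_b, key_c above 0.005 m).
It fails at once if the bushing or block is pushed with more than 60 N (contact force between anything else and manifold above 60 N).
It fails at once if a bystander is moved more than 25 mm (distance of any of beaker, jar, spanner, clamp_ring, crucible, blank_flange from where it was at the start of the episode above 0.025 m).
It also fails if it takes over 42 s, if anything falls off the work surface, if the arm or the gripper's body presses on something with over 40 N, if the wrist force passes 120 N, or if a joint passes its speed limit or range.

## Working session

There is one attempt and no reset: what is moved stays moved. The work goes in short steps, Python scripts to look and compute and a tool call to move; the robot and the scene stay as the last step left them, time stands still between calls to the robot, and variables do not carry over. Pictures are saved under pics/ and viewed, at most 10 in all, crops included, and the job is handed in when it is done.

Besides the shell and the picture viewer there is one more tool, called as name(argument=value, ...), one argument or row to a line, values as JSON. arm_command: Moves the arm, as the interface text tells. Its arguments: {"type":"object","properties":{"deltas":{"type":"array"},"squeeze":{"type":"number"}},"required":["deltas"]}

```bash
mkdir -p pics; python3 - <<'E'
from rig import r, imaging
import cv2
for n in("side","top"):
    f=imaging.grab_frame(n); cv2.imwrite(f"pics/{n}0.png",cv2.resize(f["image"][:,:,::-1],None,fx=1.5,fy=1.5))
    print(n,f["mtx"].tolist(),f["D"],f["world_to_cam"].round(4).tolist() if hasattr(f["world_to_cam"],'round') else f["world_to_cam"])
print(r.sense())
E
```

```text
side [[348.7655706858562, 0.0, 253.69835352587108], [0.0, 348.7655706858562, 195.931428427071], [0.0, 0.0, 1.0]] [0.01665615 0.         0.         0.         0.        ] [[-0.9028, -0.43, -0.0131, 490.1105], [0.2617, -0.5732, 0.7765, -285.5332], [-0.3414, 0.6975, 0.63, -799.2039], [0.0, 0.0, 0.0, 1.0]]
top [[466.4933206450298, 0.0, 252.37636339480187], [0.0, 466.4933206450298, 195.86300011496058], [0.0, 0.0, 1.0]] [-0.07570562  0.          0.          0.          0.        ] [[-0.0245, -0.9997, 0.0013, -12.9307], [0.9836, -0.0239, 0.1787, -548.6655], [-0.1786, 0.0057, 0.9839, -1249.5093], [0.0, 0.0, 0.0, 1.0]]
{'clock': 0.1, 'qpos': array([-1.22838997e+00,  3.53562351e-01,  1.63407611e+00, -2.43656593e-05,
        1.15522427e+00, -2.40118120e-03]), 'qvel': array([ 0.00301903, -0.0027404 , -0.00083175, -0.00015854, -0.00042771,
       -0.0026297 ]), 'joint_efforts': array([-2.11855964e-03, -6.06361985e+01, -3.42820966e+01, -2.77294134e-05,
        3.94976931e-03, -1.47235875e-05]), 'eef_pos': array([ 211.10259895, -587.79698154,  230.64010168]), 'tcp_rot': array([-3.14032253e+00,  1.92295475e-05,  3.44817401e-01]), 'contact_force': array([ 0.27794159, -0.08188504, -0.09508863]), 'wrist_torque': array([ 0.03037087,  0.0295885 , -0.03889475]), 'grasp_force': 0.0, 'opening': 0.9998878477936334}
```

View pics/side0.png

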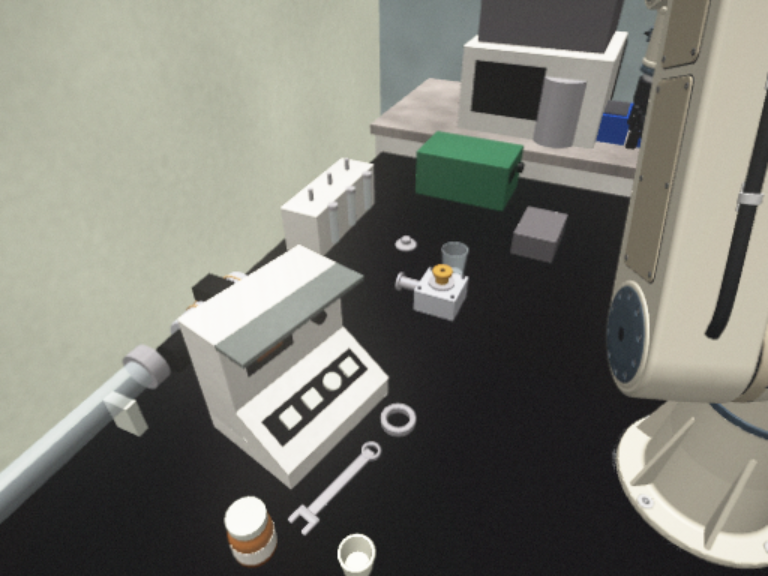

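View pics/top0.png

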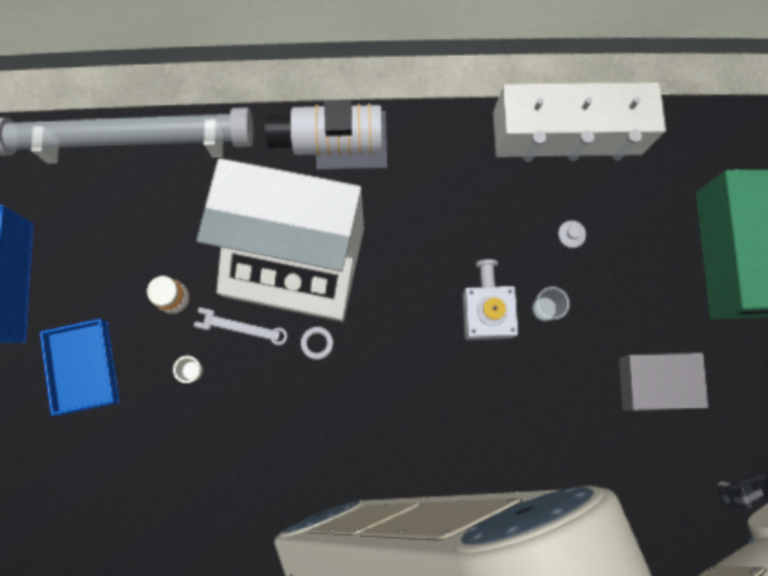

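The side view shows the brass bushing at about (442,270) and the round key at (332,381) in the 1.5x picture. In the top view they are at (494,308) and (292,282), with the round key third from the left. Next I'll measure both by blobs in the two views.

```bash
cat > h.py <<'E'
import numpy as np, cv2
from rig import r, imaging
def ray(f,p):
    u=cv2.undistortPoints(np.array([[p]],float),np.array(f["mtx"]),np.array(f["D"]))[0,0]
    T=np.array(f["world_to_cam"]);R=T[:3,:3]
    d=R.T@np.array([u[0],-u[1],-1.]);return -R.T@T[:3,3],d/np.linalg.norm(d)
def tri(a,p,b,q):
    o,d=ray(a,p);o2,e=ray(b,q)
    s=np.linalg.lstsq(np.c_[d,-e],o2-o,rcond=None)[0]
    x,y=o+s[0]*d,o2+s[1]*e
    return (x+y)/2,np.linalg.norm(x-y)
def plane(f,p,z):
    o,d=ray(f,p);return o+d*(z-o[2])/d[2]
def blobs(m,lo,hi):
    n,l,s,c=cv2.connectedComponentsWithStats(m.astype(np.uint8),connectivity=4)
    return [(c[i].round(2),s[i].tolist()) for i in range(1,n) if lo<s[i][4]<hi]
E
python3 - <<'E'
from h import *
S=imaging.grab_frame("side");T=imaging.grab_frame("top")
K={}
for n,f,(x0,y0,x1,y1) in(("side",S,(170,225,255,300)),("top",T,(145,165,232,205))):
    im=f["image"];h=cv2.cvtColor(im,cv2.COLOR_RGB2HSV)
    g=h[:,:,2].astype(int)
    m=np.zeros(g.shape,bool);m[y0:y1,x0:x1]=g[y0:y1,x0:x1]>110
    K[n]=blobs(m,30,400);print(n,K[n])
    o=(h[:,:,0]>10)&(h[:,:,0]<30)&(h[:,:,1]>130)&(g>90);
    b=np.zeros_like(o);
    c=(295,180) if n=="side" else (329,205)
    b[c[1]-15:c[1]+15,c[0]-15:c[0]+15]=o[c[1]-15:c[1]+15,c[0]-15:c[0]+15]
    print(n,"bush",blobs(b,10,900))
    c0=c; cr=im[c[1]-22:c[1]+22,c[0]-22:c[0]+22,::-1]
    k=im[y0:y1,x0:x1,::-1]
    cv2.imwrite(f"pics/c_{n}.png",np.hstack([cv2.resize(cr,(360,360),interpolation=0),cv2.resize(k,(430,360),interpolation=0)]))
a=cv2.imread("pics/c_side.png");b=cv2.imread("pics/c_top.png");cv2.imwrite("pics/c.png",cv2.resize(np.vstack([a,b]),None,fx=.83,fy=.83))
E
```

```text
side [(array([175.31, 228.72]), [170, 225, 17, 12, 110]), (array([231.97, 244.13]), [226, 237, 14, 15, 118]), (array([221.02, 253.56]), [215, 248, 13, 12, 128]), (array([207.65, 265.25]), [201, 258, 15, 16, 140]), (array([193.11, 277.79]), [186, 270, 16, 17, 150]), (array([246.7 , 296.57]), [241, 294, 13, 6, 46])]
side bush [(array([294.49, 181.77]), [289, 176, 13, 13, 121])]
top [(array([211.95, 189.78]), [207, 184, 11, 12, 110])]
top bush [(array([329.18, 205.43]), [323, 199, 14, 14, 141])]
```

View pics/c.png

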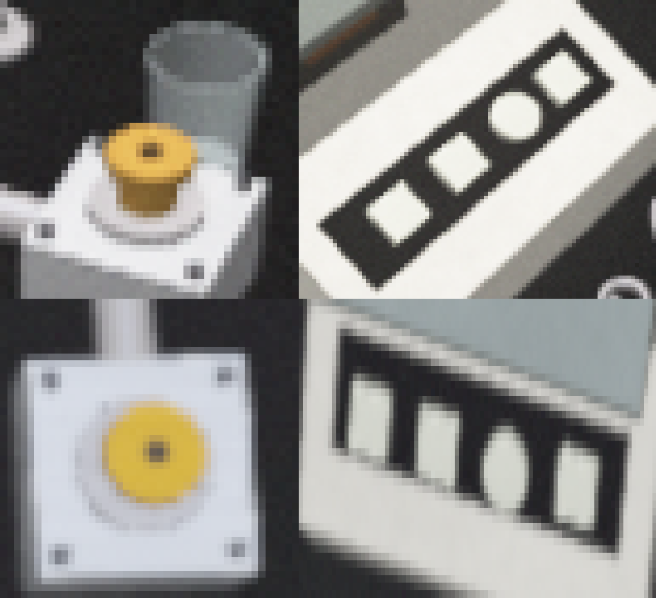

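The crops show the bushing bore at about (294.6,179.8) in the side view and (329,204.7) in the top view. The round key is second from the right in the side view and third from the left in the top view.

```bash
python3 - <<'E'
from h import *
S=imaging.grab_frame("side");T=imaging.grab_frame("top")
g=T["image"].max(2)
for th in(130,150,170):
    m=np.zeros(g.shape,bool);m[173:205,150:222]=g[173:205,150:222]>th
    m[:, :]&=True
    e=cv2.morphologyEx(m.astype(np.uint8),cv2.MORPH_OPEN,np.ones((5,5)))
    print(th,[(c.tolist(),s) for c,s in blobs(e,30,160)])
print("bush",tri(S,(294.6,179.8),T,(329,204.8)),plane(S,(294.6,179.8),85),plane(T,(329,204.8),85))
sk=[(193.11,277.79),(207.65,265.25),(221.02,253.56),(231.97,244.13)]
tk=[(162.1,180.2),(178.4,183.9),(194.7,187.0),(212.0,189.8)]
P=np.array([tri(S,a,T,b)[0] for a,b in zip(sk,tk)]);print(P.round(1),[tri(S,a,T,b)[1].round(1) for a,b in zip(sk,tk)])
print(np.linalg.norm(np.diff(P,axis=0),axis=1))
d=P[0]-P[3];print("yaw",np.arctan2(-d[0],d[1]))
# robust: side rays on plane z = height of up key tops (75+24*.848=95.4), down = 86.4
for z in(95.4,86.4): print(z,[plane(S,a,z)[:2].round(1).tolist() for a in sk],[plane(T,a,z)[:2].round(1).tolist() for a in tk])
E
```

```text
130 [([212.33, 189.85], [208, 185, 10, 11, 97])]
150 [([218.0, 175.0], [215, 173, 7, 5, 35]), ([211.94, 189.71], [208, 185, 9, 10, 86])]
170 [([177.96, 184.15], [174, 180, 9, 9, 78]), ([212.17, 189.9], [208, 186, 9, 9, 77])]
bush (array([ 511.74099049, -232.03010056,   88.24963876]), np.float64(0.20437725220368252)) [ 513.19594101 -236.24810114   85.        ] [ 512.15279514 -232.60960927   85.        ]
[[589.8 218.1  91.2]
 [578.4 173.5  91.8]
 [568.2 129.1  91.9]
 [562.1  83.4  83. ]] [np.float64(0.1), np.float64(0.1), np.float64(0.8), np.float64(1.2)]
[45.98845271 45.57331174 46.94535859]
yaw -0.20266939037515685
95.4 [[587.4, 220.6], [576.5, 176.0], [566.0, 131.7], [556.6, 93.5]] [[588.9, 217.3], [577.5, 173.0], [567.9, 128.8], [559.1, 82.2]]
86.4 [[592.3, 215.2], [581.2, 169.9], [570.5, 125.0], [561.0, 86.2]] [[590.9, 219.0], [579.4, 174.4], [569.7, 129.9], [560.8, 83.0]]
```

The round key is at console y = -23, with its top at about (567.5, 129.5, 95). The console's yaw is about -0.238, and the latched key is the rightmost (z about 9 mm lower). The bushing top is at (512, -232, ~88). All of this agrees with the given sizes, so I'll move over the bushing with the fingers shut.

arm_command(
  deltas=[
    {"hand":0,"tx":50,"ty":-29},
    {"hand":0,"tx":50,"ty":-29},
    {"hand":0,"tx":50,"ty":-29},
    {"hand":0,"tx":50,"ty":-29},
    {"hand":0,"tx":50,"ty":-29},
    {"hand":0,"tx":50,"ty":-29},
    {"hand":0,"tx":50,"ty":-29},
    {"hand":0,"tx":53,"ty":-30},
  ],
)

```text
schema error: expected keys hand, tx, ty, tz, wx, wy, wz
```

arm_command(
  deltas=[
    {"hand":0,"tx":50,"ty":-29,"tz":0,"wx":0,"wy":0,"wz":0},
    {"hand":0,"tx":50,"ty":-29,"tz":0,"wx":0,"wy":0,"wz":0},
    {"hand":0,"tx":50,"ty":-29,"tz":0,"wx":0,"wy":0,"wz":0},
    {"hand":0,"tx":50,"ty":-29,"tz":0,"wx":0,"wy":0,"wz":0},
    {"hand":0,"tx":50,"ty":-29,"tz":0,"wx":0,"wy":0,"wz":0},
    {"hand":0,"tx":50,"ty":-29,"tz":0,"wx":0,"wy":0,"wz":0},
    {"hand":0,"tx":50,"ty":-29,"tz":0,"wx":0,"wy":0,"wz":0},
    {"hand":0,"tx":53,"ty":-30,"tz":0,"wx":0,"wy":0,"wz":0},
  ],
)

```text
clock: 1.3
eef_pos: [512.8, -231.2, 231.5]
tcp_rot: [3.141, -0.0, 0.345]
contact_force: [0.6, -0.6, 0.1]
opening: 0.0
grasp_force: 0.0
```

arm_command(
  deltas=[
    {"hand":0,"tx":-1,"ty":0,"tz":35,"wx":0,"wy":0,"wz":0},
    {"hand":0,"tx":0,"ty":0,"tz":35,"wx":0,"wy":0,"wz":0},
    {"hand":0,"tx":0,"ty":0,"tz":30,"wx":0,"wy":0,"wz":0},
    {"hand":0,"tx":0,"ty":0,"tz":20,"wx":0,"wy":0,"wz":0},
    {"hand":0,"tx":0,"ty":0,"tz":10,"wx":0,"wy":0,"wz":0},
    {"hand":0,"tx":0,"ty":0,"tz":0,"wx":0,"wy":0,"wz":0},
    {"hand":0,"tx":0,"ty":0,"tz":0,"wx":0,"wy":0,"wz":0},
  ],
)

```text
clock: 2.17
eef_pos: [511.4, -233.3, 102.1]
tcp_rot: [3.141, -0.001, 0.345]
contact_force: [0.3, -0.1, -0.0]
opening: 0.002
grasp_force: 0.0
```

```bash
python3 - <<'E'
from h import *
a=imaging.grab_frame("side")["image"][145:215,255:335,::-1];b=imaging.grab_frame("top")["image"][165:235,290:370,::-1]
cv2.imwrite("pics/d.png",cv2.resize(np.hstack([a,b]),None,fx=4.9,fy=4.9))
E
```

```text
(no output)
```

View pics/d.png

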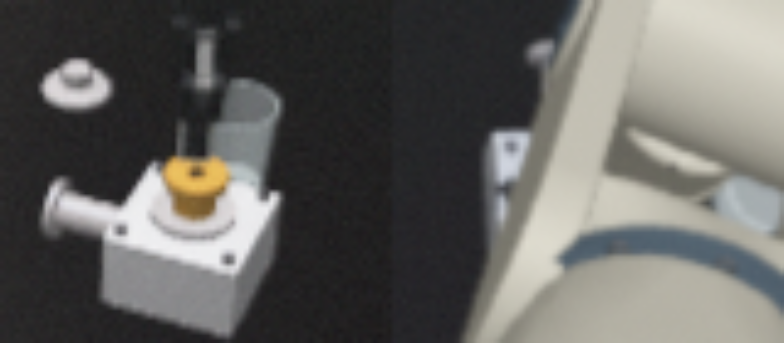

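The fingertips stand right above the bore: the tip is at about (195,155) in the crop and the bore at (195,172). I'll push down now.

arm_command(
  deltas=[
    {"hand":0,"tx":0,"ty":0,"tz":5,"wx":0,"wy":0,"wz":0},
    {"hand":0,"tx":0,"ty":0,"tz":5,"wx":0,"wy":0,"wz":0},
    {"hand":0,"tx":0,"ty":0,"tz":2.5,"wx":0,"wy":0,"wz":0},
    {"hand":0,"tx":0,"ty":0,"tz":2.5,"wx":0,"wy":0,"wz":0},
    {"hand":0,"tx":0,"ty":0,"tz":2.5,"wx":0,"wy":0,"wz":0},
    {"hand":0,"tx":0,"ty":0,"tz":2.5,"wx":0,"wy":0,"wz":0},
    {"hand":0,"tx":0,"ty":0,"tz":2.5,"wx":0,"wy":0,"wz":0},
    {"hand":0,"tx":0,"ty":0,"tz":2.5,"wx":0,"wy":0,"wz":0},
  ],
)

```text
clock: 3.28
eef_pos: [510.7, -233.0, 76.5]
tcp_rot: [-3.141, 0.0, 0.345]
contact_force: [-2.4, 0.7, 6.5]
opening: -0.0
grasp_force: 3.3
```

Pushing at friction level, 76.5 mm high. Easing in.

arm_command(
  deltas=[
    {"hand":0,"tx":0,"ty":0,"tz":1.5,"wx":0,"wy":0,"wz":0},
    {"hand":0,"tx":0,"ty":0,"tz":1.5,"wx":0,"wy":0,"wz":0},
    {"hand":0,"tx":0,"ty":0,"tz":1,"wx":0,"wy":0,"wz":0},
    {"hand":0,"tx":0,"ty":0,"tz":1,"wx":0,"wy":0,"wz":0},
    {"hand":0,"tx":0,"ty":0,"tz":0,"wx":0,"wy":0,"wz":0},
  ],
)

```text
clock: 3.9
eef_pos: [510.6, -233.0, 71.4]
tcp_rot: [-3.141, 0.0, 0.345]
contact_force: [-1.4, 1.2, 5.0]
opening: 0.001
grasp_force: 2.3
```

arm_command(
  deltas=[
    {"hand":0,"tx":0,"ty":0,"tz":0.7,"wx":0,"wy":0,"wz":0},
    {"hand":0,"tx":0,"ty":0,"tz":0.7,"wx":0,"wy":0,"wz":0},
    {"hand":0,"tx":0,"ty":0,"tz":0,"wx":0,"wy":0,"wz":0},
  ],
)

```text
clock: 4.28
eef_pos: [510.6, -233.0, 70.1]
tcp_rot: [-3.141, 0.0, 0.345]
contact_force: [-2.1, 1.2, 6.3]
opening: -0.001
grasp_force: 3.0
```

arm_command(
  deltas=[
    {"hand":0,"tx":0,"ty":0,"tz":0.4,"wx":0,"wy":0,"wz":0},
    {"hand":0,"tx":0,"ty":0,"tz":0.3,"wx":0,"wy":0,"wz":0},
    {"hand":0,"tx":0,"ty":0,"tz":0,"wx":0,"wy":0,"wz":0},
  ],
)

```text
clock: 4.65
eef_pos: [510.7, -233.0, 70.0]
tcp_rot: [-3.141, 0.0, 0.345]
contact_force: [-4.7, 3.0, 13.4]
opening: 0.005
grasp_force: 6.9
```

The position has stopped at 70.0 and the force is rising, so the bushing is home. I'll lift and plan the move to the key.

arm_command(
  deltas=[
    {"hand":0,"tx":0,"ty":0,"tz":-20,"wx":0,"wy":0,"wz":0},
    {"hand":0,"tx":0,"ty":0,"tz":-50,"wx":0,"wy":0,"wz":0},
    {"hand":0,"tx":0,"ty":0,"tz":-50,"wx":0,"wy":0,"wz":0},
    {"hand":0,"tx":0,"ty":0,"tz":0,"wx":0,"wy":0,"wz":0},
  ],
)

```text
clock: 5.15
eef_pos: [513.3, -234.2, 193.1]
tcp_rot: [3.136, -0.005, 0.345]
contact_force: [0.2, -0.8, -0.4]
opening: 0.003
grasp_force: 0.0
```

```bash
cat > plan.py <<'E'
from h import *
from scipy.spatial.transform import Rotation as Ro
key=np.array([567.5,129.5,95.4]);yaw=-.238
Rt=Ro.from_euler('xyz',[np.pi,-.5585,yaw]);d=Rt.apply([0,0,1])
def plan(goal,n):
    s=r.sense();p=np.array(s["eef_pos"]);R=Ro.from_euler('xyz',s["tcp_rot"])
    w=(R.inv()*Rt).as_rotvec()
    print(p.round(1),s["contact_force"].round(1),s["qpos"].round(2),"goal",goal.round(1),d.round(3),"w/row",(w/n).round(4),"deg/row",np.degrees(np.linalg.norm(w))/n)
    for i in range(n):
        print((R*Ro.from_rotvec(w*i/n)).inv().apply((goal-p)/n).round(1).tolist())
E
python3 -c "
from plan import *
plan(key-110*d,8)"
```

```text
[ 513.3 -234.2  193.1] [ 0.2 -0.8 -0.4] [-0.43  0.3   1.81  0.    1.03  0.8 ] goal [510.9 143.2 188.7] [ 0.515 -0.125 -0.848] w/row [-0.0199  0.067   0.071 ] deg/row 5.708040808750551
[15.7, -44.5, 0.4]
[12.4, -45.5, 0.4]
[9.1, -46.3, 0.3]
[5.8, -46.8, -0.2]
[2.5, -47.1, -0.8]
[-0.7, -47.1, -1.7]
[-3.9, -46.9, -2.8]
[-7.0, -46.5, -4.1]
```

arm_command(
  deltas=[
    {"hand":0,"tx":15.7,"ty":-44.5,"tz":0.4,"wx":-0.02,"wy":0.067,"wz":0.071},
    {"hand":0,"tx":12.4,"ty":-45.5,"tz":0.4,"wx":-0.02,"wy":0.067,"wz":0.071},
    {"hand":0,"tx":9.1,"ty":-46.3,"tz":0.3,"wx":-0.02,"wy":0.067,"wz":0.071},
    {"hand":0,"tx":5.8,"ty":-46.8,"tz":-0.2,"wx":-0.02,"wy":0.067,"wz":0.071},
    {"hand":0,"tx":2.5,"ty":-47.1,"tz":-0.8,"wx":-0.02,"wy":0.067,"wz":0.071},
    {"hand":0,"tx":-0.7,"ty":-47.1,"tz":-1.7,"wx":-0.02,"wy":0.067,"wz":0.071},
    {"hand":0,"tx":-3.9,"ty":-46.9,"tz":-2.8,"wx":-0.02,"wy":0.067,"wz":0.071},
    {"hand":0,"tx":-7,"ty":-46.5,"tz":-4.1,"wx":-0.02,"wy":0.067,"wz":0.071},
  ],
)

```text
clock: 6.15
eef_pos: [505.9, 94.6, 183.2]
tcp_rot: [3.106, -0.475, -0.157]
contact_force: [-0.0, -1.5, -0.2]
opening: -0.003
grasp_force: 0.0
```

arm_command(
  deltas=[
    {"hand":0,"tx":0,"ty":0,"tz":0,"wx":0,"wy":0,"wz":0},
    {"hand":0,"tx":0,"ty":0,"tz":0,"wx":0,"wy":0,"wz":0},
  ],
)

```text
clock: 6.4
eef_pos: [506.2, 93.3, 183.4]
tcp_rot: [3.105, -0.472, -0.153]
contact_force: [-0.4, -0.1, -1.4]
opening: 0.004
grasp_force: 0.0
```

```bash
python3 -c "
from plan import *
plan(key-20*d,4)
a=imaging.grab_frame('side')['image'];b=imaging.grab_frame('top')['image']
x=cv2.resize(a[130:310,120:340,::-1],None,fx=2.2,fy=2.2);y=cv2.resize(b[130:240,140:350,::-1],None,fx=2.2,fy=2.2)
o=np.zeros((396,484+462,3),np.uint8);o[:,:484]=x;o[:242,484:]=y;cv2.imwrite('pics/e.png',cv2.resize(o,None,fx=.84,fy=.84))
"
```

```text
[506.2  93.3 183.4] [-0.4 -0.1 -1.4] [ 0.35  0.08  2.22 -0.55  0.5   2.52] goal [557.2 132.  112.4] [ 0.515 -0.125 -0.848] w/row [-0.0012  0.0212  0.0189] deg/row 1.6268184860399038
[1.8, -12.3, 20.4]
[1.2, -12.3, 20.4]
[0.5, -12.4, 20.4]
[-0.2, -12.4, 20.4]
```

View pics/e.png

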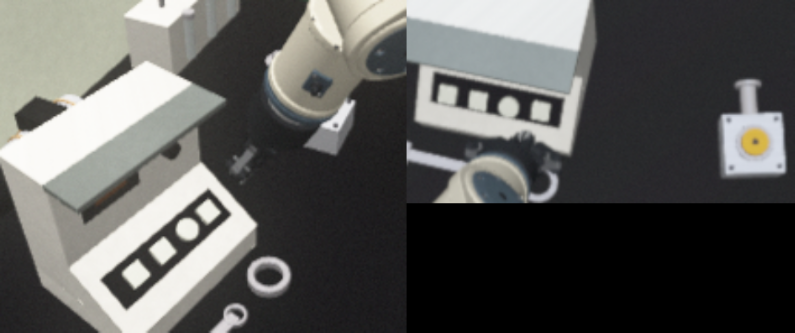

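The arm is clear in front of the console, the tip is short of its goal because the joint speeds limited it, and the top view shows the bushing seated. Joint 6 is at 2.52, so I'll roll the tool back about its own axis (this doesn't affect pressing) for range.

```bash
sed -i 's/^def plan/Rt=Rt*Ro.from_rotvec([0,0,-.6])\ndef plan/' plan.py; python3 -c "
from plan import *
plan(key-60*d,8)"
```

```text
[506.6  92.6 183.8] [ 0.7 -0.8  0.3] [ 0.35  0.08  2.21 -0.55  0.5   2.52] goal [536.6 137.  146.3] [ 0.515 -0.125 -0.848] w/row [-0.0036  0.01   -0.0658] deg/row 3.820786996599616
[0.4, -6.3, 5.2]
[0.8, -6.2, 5.2]
[1.1, -6.2, 5.2]
[1.5, -6.1, 5.2]
[1.8, -6.0, 5.2]
[2.2, -5.9, 5.2]
[2.5, -5.8, 5.2]
[2.8, -5.6, 5.2]
```

arm_command(
  deltas=[
    {"hand":0,"tx":0.4,"ty":-6.3,"tz":5.2,"wx":-0.004,"wy":0.01,"wz":-0.066},
    {"hand":0,"tx":0.8,"ty":-6.2,"tz":5.2,"wx":-0.004,"wy":0.01,"wz":-0.066},
    {"hand":0,"tx":1.1,"ty":-6.2,"tz":5.2,"wx":-0.004,"wy":0.01,"wz":-0.066},
    {"hand":0,"tx":1.5,"ty":-6.1,"tz":5.2,"wx":-0.004,"wy":0.01,"wz":-0.066},
    {"hand":0,"tx":1.8,"ty":-6,"tz":5.2,"wx":-0.004,"wy":0.01,"wz":-0.066},
    {"hand":0,"tx":2.2,"ty":-5.9,"tz":5.2,"wx":-0.004,"wy":0.01,"wz":-0.066},
    {"hand":0,"tx":2.5,"ty":-5.8,"tz":5.2,"wx":-0.004,"wy":0.01,"wz":-0.066},
    {"hand":0,"tx":2.8,"ty":-5.6,"tz":5.2,"wx":-0.004,"wy":0.01,"wz":-0.066},
  ],
)

```text
clock: 7.5
eef_pos: [537.2, 136.6, 146.6]
tcp_rot: [2.798, -0.452, 0.443]
contact_force: [-0.3, 0.3, 0.1]
opening: 0.004
grasp_force: 0.0
```

```bash
python3 -c "
from plan import *
plan(key-15*d,6)"
```

```text
[537.2 136.6 146.6] [-0.3  0.3  0.1] [ 0.46  0.22  2.21 -0.94  0.44  2.48] goal [559.8 131.4 108.1] [ 0.515 -0.125 -0.848] w/row [0.0006 0.     0.0004] deg/row 0.04031986649940856
[-0.1, -0.1, 7.5]
[-0.1, -0.1, 7.5]
[-0.1, -0.1, 7.5]
[-0.1, -0.1, 7.5]
[-0.1, -0.1, 7.5]
[-0.1, -0.1, 7.5]
```

Orientation is right. I'll advance to about 15 mm off the key and look.

arm_command(
  deltas=[
    {"hand":0,"tx":0,"ty":0,"tz":7.5,"wx":0,"wy":0,"wz":0},
    {"hand":0,"tx":0,"ty":0,"tz":7.5,"wx":0,"wy":0,"wz":0},
    {"hand":0,"tx":-0.3,"ty":-0.3,"tz":7.5,"wx":0,"wy":0,"wz":0},
    {"hand":0,"tx":-0.3,"ty":-0.3,"tz":7.5,"wx":0,"wy":0,"wz":0},
    {"hand":0,"tx":0,"ty":0,"tz":7.5,"wx":0,"wy":0,"wz":0},
    {"hand":0,"tx":0,"ty":0,"tz":7.5,"wx":0,"wy":0,"wz":0},
    {"hand":0,"tx":0,"ty":0,"tz":0,"wx":0,"wy":0,"wz":0},
  ],
)

```text
clock: 8.38
eef_pos: [559.3, 132.0, 107.5]
tcp_rot: [2.799, -0.452, 0.442]
contact_force: [-0.4, -0.2, 0.0]
opening: -0.001
grasp_force: 0.0
```

```bash
python3 -c "
from plan import *
plan(key,1)
a=imaging.grab_frame('side')['image'];cv2.imwrite('pics/f.png',cv2.resize(a[200:300,170:280,::-1],None,fx=5.5,fy=5.5))
"
```

```text
[559.3 132.  107.5] [-0.4 -0.2  0. ] [ 0.43  0.32  2.2  -1.12  0.37  2.65] goal [567.5 129.5  95.4] [ 0.515 -0.125 -0.848] w/row [0.0027 0.0005 0.0015] deg/row 0.18020929850703685
[0.4, 0.9, 14.8]
```

View pics/f.png

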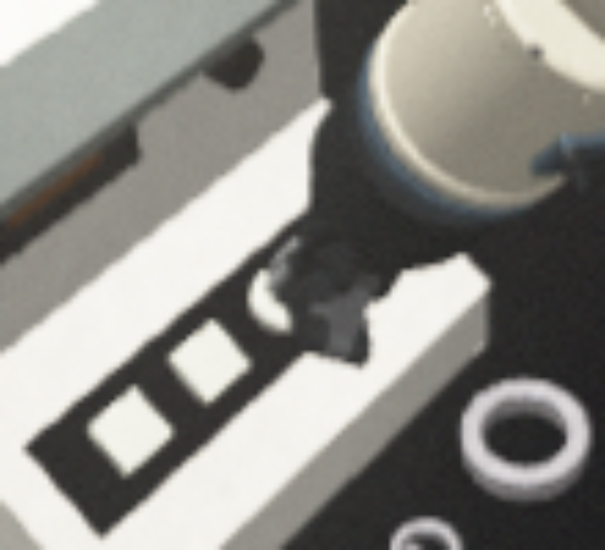

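The picture shows the fingers covering the right part of the round key at about crop (280,295), without touching it. I'll check the TCP projection against that.

```bash
python3 -c "
from plan import *
f=imaging.grab_frame('side');T=np.array(f['world_to_cam'])
s=r.sense();R=Ro.from_euler('xyz',s['tcp_rot']);p=s['eef_pos']
def pr(x):
    c=T[:3,:3]@x+T[:3,3];u=cv2.projectPoints(np.array([[c[0],-c[1],-c[2]]]),np.zeros(3),np.zeros(3),np.array(f['mtx']),np.array(f['D']))[0][0,0]
    return ((u-[170,200]+.5)*5.5).round()
print('tcp',pr(p),'key',pr(key),'adv',pr(p+14.8*d),'ret40',pr(p-40*d))
for a in((11,0),(-11,0),(0,12),(0,-12)): print(a,pr(p+R.apply([*a,0])))
"
```

```text
tcp [294. 283.] key [283. 293.] adv [283. 294.] ret40 [326. 252.]
(11, 0) [270. 276.]
(-11, 0) [318. 291.]
(0, 12) [299. 258.]
(0, -12) [289. 309.]
```

The projection is consistent: the advance lands on the key centre. Pressing now.

arm_command(
  deltas=[
    {"hand":0,"tx":0.4,"ty":0.9,"tz":5,"wx":0,"wy":0,"wz":0},
    {"hand":0,"tx":0,"ty":0,"tz":5,"wx":0,"wy":0,"wz":0},
    {"hand":0,"tx":0,"ty":0,"tz":3,"wx":0,"wy":0,"wz":0},
    {"hand":0,"tx":0,"ty":0,"tz":3,"wx":0,"wy":0,"wz":0},
    {"hand":0,"tx":0,"ty":0,"tz":3,"wx":0,"wy":0,"wz":0},
    {"hand":0,"tx":0,"ty":0,"tz":0,"wx":0,"wy":0,"wz":0},
  ],
)

```text
clock: 9.22
eef_pos: [569.8, 129.2, 92.3]
tcp_rot: [2.799, -0.452, 0.442]
contact_force: [-1.1, 0.8, 1.1]
opening: 0.001
grasp_force: 0.6
```

arm_command(
  deltas=[
    {"hand":0,"tx":0,"ty":0,"tz":2,"wx":0,"wy":0,"wz":0},
    {"hand":0,"tx":0,"ty":0,"tz":2,"wx":0,"wy":0,"wz":0},
    {"hand":0,"tx":0,"ty":0,"tz":2,"wx":0,"wy":0,"wz":0},
    {"hand":0,"tx":0,"ty":0,"tz":1,"wx":0,"wy":0,"wz":0},
    {"hand":0,"tx":0,"ty":0,"tz":0,"wx":0,"wy":0,"wz":0},
  ],
)

```text
clock: 9.85
eef_pos: [573.3, 128.3, 86.5]
tcp_rot: [2.799, -0.453, 0.442]
contact_force: [-1.1, -0.1, 1.8]
opening: 0.002
grasp_force: 1.1
```

arm_command(
  deltas=[
    {"hand":0,"tx":0,"ty":0,"tz":1.5,"wx":0,"wy":0,"wz":0},
    {"hand":0,"tx":0,"ty":0,"tz":1,"wx":0,"wy":0,"wz":0},
    {"hand":0,"tx":0,"ty":0,"tz":1,"wx":0,"wy":0,"wz":0},
    {"hand":0,"tx":0,"ty":0,"tz":0,"wx":0,"wy":0,"wz":0},
  ],
)

```text
clock: 10.35
eef_pos: [574.5, 128.1, 84.9]
tcp_rot: [2.799, -0.454, 0.443]
contact_force: [-22.4, 3.0, 31.5]
opening: -0.003
grasp_force: 19.2
```

Hard stop reached at the right depth. I'll withdraw along the tool axis and check.

arm_command(
  deltas=[
    {"hand":0,"tx":0,"ty":0,"tz":-5,"wx":0,"wy":0,"wz":0},
    {"hand":0,"tx":0,"ty":0,"tz":-20,"wx":0,"wy":0,"wz":0},
    {"hand":0,"tx":0,"ty":0,"tz":-30,"wx":0,"wy":0,"wz":0},
    {"hand":0,"tx":0,"ty":0,"tz":-35,"wx":0,"wy":0,"wz":0},
    {"hand":0,"tx":0,"ty":0,"tz":-35,"wx":0,"wy":0,"wz":0},
    {"hand":0,"tx":0,"ty":0,"tz":-25,"wx":0,"wy":0,"wz":0},
    {"hand":0,"tx":0,"ty":0,"tz":0,"wx":0,"wy":0,"wz":0},
    {"hand":0,"tx":0,"ty":0,"tz":0,"wx":0,"wy":0,"wz":0},
  ],
)

```text
clock: 11.35
eef_pos: [497.8, 146.8, 210.2]
tcp_rot: [2.799, -0.452, 0.442]
contact_force: [0.3, 0.4, -0.1]
opening: -0.0
grasp_force: 0.0
```

```bash
python3 -c "
from h import *
S=imaging.grab_frame('side')
im=S['image'];g=im.max(2);m=np.zeros(g.shape,bool);m[225:300,180:245]=g[225:300,180:245]>110
print(blobs(m,30,400));b=imaging.grab_frame('top')['image']
x=cv2.resize(im[140:300,170:330,::-1],(480,480));y=cv2.resize(b[165:225,145:235,::-1],(300,200));z=cv2.resize(b[180:230,300:375,::-1],(300,200))
o=np.zeros((480,780,3),np.uint8);o[:,:480]=x;o[:200,480:]=y;o[240:440,480:]=z;cv2.imwrite('pics/g.png',o);print(r.sense()['contact_force'],r.sense()['qvel'].round(3))
"
```

```text
[(array([233.36, 242.74]), [227, 236, 14, 15, 120]), (array([219.54, 254.91]), [214, 249, 13, 13, 129]), (array([207.65, 265.25]), [201, 258, 15, 16, 140]), (array([193.07, 277.81]), [186, 270, 16, 17, 149])]
[-0.9518028   0.50572615  0.32836025] [-0.002  0.004 -0.     0.003  0.003 -0.002]
```

View pics/g.png

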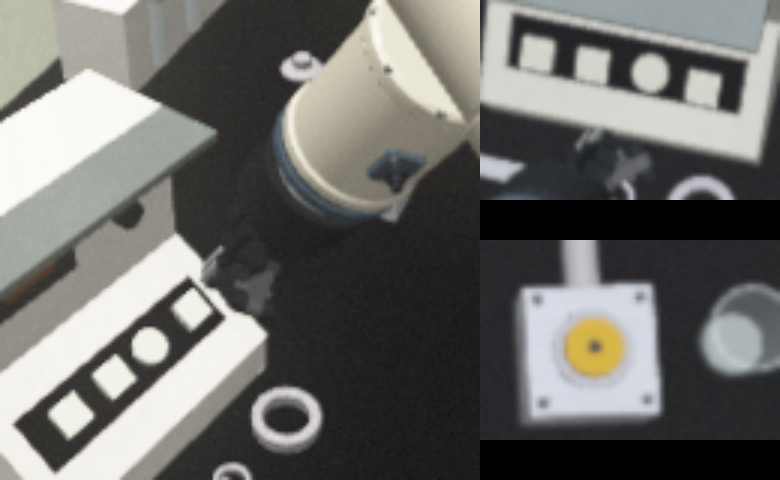

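The round key has shifted inward by (-1.5, +1.35) px, and the formerly latched key outward by the opposite amount (+1.4, -1.4). The other two keys are unmoved, the bushing is centred on its seat and the tool is clear. I'll hand in.

```bash
python3 -c "
from rig import r
print(r.sign_off())"
```

```text
the job is handed in; nothing more can be done
None
```

The bushing is home (stopped at 70.0 mm), the round key is latched in with the old key popped up, the tool is clear, and the job was handed in at about 11.5 s; sign-off returned no verdict.

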